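# Slide the stapler home in the blue sloped desk tray

## Robot

A 6-joint arm with a two-finger parallel gripper is mounted at the origin on a cart in front of the work surface, level with it; the furniture and walls round the work are solid. World frame = base frame: x ahead of the robot, y to its left, z up, the work surface at z = 0. Lengths are in m, angles in rad, forces in N, time in s.
With the tool pointing down it reaches from about 0.3 to 0.775 m from the base axis. Payload 14.6 kg.
Tool frame: the origin (TCP) lies at the very end of the fingers, on their centre line; the grasp point (between the pads) lies 19 mm behind it; z points along the fingers, x is the direction in which the jaws open and shut, and the axes are right-handed (so a half turn about z gives the same grasp; the last joint's range is limited). The gripper opens to 94 mm and grips with 3 to 60 N. Pads are 16 mm wide; open, the fingers measure 119 mm over their backs; the gripper's body (75 mm by 177 mm) begins 78 mm behind the grasp point.
Start: joints at [-1.332, 0.3, 1.521, -0, 1.321, -0.067], TCP at [0.166, -0.524, 0.205] pointing down, gripper open.
Joint ranges: [-3.03, 3.03], [-0.79, 2.21], [0.23, 2.52], [-1.04, 4.18], [0, 3.07], [-2.55, 2.55]. Speed limits (rad/s): [2.22, 2.22, 2.57, 3.14, 3.14, 3.14].

## Interface

Orientations are given as [roll, pitch, yaw] about the fixed x, y, z axes, in that order (R = Rz(yaw) Ry(pitch) Rx(roll)).
In Python, from station import ctrl gives the robot as it stands.
- The arm moves only by the shell command python3 -m inch 'ROWS' [FORCE]. ROWS is JSON, one flat list of numbers, 7 for each row, row after row: the shift along the tool's x, y, z in cm, then the turn, a rotation vector about the tool's x, y, z in rad, then the opening, from 0 (shut) to 1 (fully open). In form: [tx, ty, tz, wx, wy, wz, claw, tx, ty, tz, wx, wy, wz, claw, ...]. A call has 1 to 20 rows; each row shifts and turns the commanded pose from where the row before left it, along the tool's axes as they then stand; what a row does not reach is not made up. A row lasts 1/8 s, in which the tool goes at most 62.5 mm and 10.7 degrees, less where a joint would pass 70% of its speed; a pose out of reach is approached as far as the arm can. A call is refused whole if a number of a shift passes 6.25 or a number of a turn 0.188, either way. A call with a gripper value outside its range is refused whole. The fingers move at their own pace and stop on an object; FORCE is the grip in N (left out, the last holds). Time passes only in rows, so rows that do not move let the fingers close. It gives the time, the measured TCP pose, the force and the opening at its end, in the units of the state.
- ctrl.get_obs(): the state, without advancing time (a new reading comes with each control period).
- ctrl.camera(name): name is "scene" or "top" or "wrist"; returns (picture, depth): 384x512x3 uint8, red, green, blue; 384x512 float32, m along the optical axis (not along the pixel's ray), 0 where there is no reading.
- ctrl.camera_params(name): a dict with "vertical_fov" (degrees; the focal length in pixels is half the picture's height over the tangent of half this angle, whatever the lens; pixels are square), "cx", "cy" (the principal point, pixels), "camera_from_world" (4x4, takes a point from world to camera coordinates); the wrist camera has in their place "mount" (4x4, takes a point from camera to tool coordinates, whose origin is the TCP and whose axes are the tool frame's). Camera axes: x right, y down, z forward; pixel columns grow to the right and rows downward; lengths in m; the calibration is good to about 2 mm. A picture is of the moment at which its call begins: read the wrist's pose just before it. camera_params takes no time and is no camera call.
- ctrl.hand_in(): hands the job in, once; it reports no verdict.
Trained networks look in the newest picture that a camera, given by its name, has taken for a name from the list of things; names that differ only in an ending like _2 or _b are one class to them, and where a whole thing is asked for, a point or a joint stands for the part that bears it (a point fixed in the world has none). Each returns a list of dicts, best first, with "score" (0 to 1); they miss things now and then, are a little off and sometimes report something else, mostly with a low value. They report only what shows in the picture. A call takes as long as a camera call.
- ctrl.spot_in(camera, label): "bbox" ([centre column, centre row, width, height] in pixels, round what is visible of it).
- ctrl.place_of(camera, label): "centre" ([column, row] in pixels: a listed point, or the origin of a listed thing).
The state is a dict: "time_s": time; "qpos": joint angles; "joint_vel": joint speeds; "tau": joint torques, N m; "ee_pos": TCP position; "eef_rot": TCP orientation; "force": force on the tool from outside, world axes, zero at the start; "moment": the same for the moment, N m; "grip_width": finger opening in m.
Only numpy, scipy, OpenCV 4.12 (cv2) and the standard library are available. Lean on these libraries where they do the work, as an engineer would, in place of code of your own. Each camera call takes 0.05 s, during which the arm holds its last target. There are 200 camera calls.

## Task

Put the red stapler lengthwise and upright in the empty blue sloped tray: set it down at the upper end of the slope, clear of the back stop, then slide it down until it rests against the stop and let go. Leave the tape dispenser, and the ink pad in the white tray, where they are.

Things in the scene. Friction and masses are not known exactly. Their poses are not given: they have to be found in the camera images.
- stapler: Red-armed stapler, black base, 148 (x) x 37 (y) x 40 (z) mm, 0.24 kg. Origin mid-underside, x along its length, z up. Base 7 mm tall, from x = -74 to +64 mm; arm rigid here, 24 mm wide at heights of 24 to 40 mm, x = -67 to +71 mm (16 mm wide below): pinch the arm across y near the middle. Either end may lead in the tray.
- tray_blue_deck: Deck of the fixed blue metal tray, sloping 15 degrees down away from the robot. Origin on its upper face, mid-width, at the foot of the back stop, 14 mm above the cabinet top; x points down the slope to the stop (upper end at x = -250 mm), z square to the deck. Lane 92 mm wide between walls 5 mm thick, 12 mm high; stop 36 mm high. Friction holds the stapler on it: it has to be pushed down.
- tape_dispenser: Black weighted tape dispenser, 148 (x) x 53 (y) x 70 (z) mm, loose bystander near the stapler; the two swap places. Origin at the centre of its underside, x along its length.
- ink_pad: Green ink pad tin, 64 (x) x 102 (y) x 14 (z) mm, lying at the stop of the white tray, which has the same shape and slope as the blue one and stands beside it on either side. Loose bystander. Origin at the centre of its underside.

How it is judged:
On the way:
1. the stapler is down on the upper part of the blue tray's slope, lengthwise, its leading end at least 25 mm short of the stop (y of stapler in the frame of tray_blue_deck between -0.025 and 0.025 m and z of stapler in the frame of tray_blue_deck between -0.005 and 0.01 m and angle between the x axis of stapler and the x axis of tray_blue_deck, either way round below 0.25 rad and angle between the z axis of stapler and the z axis of tray_blue_deck, either way round below 0.15 rad and x of stapler in the frame of tray_blue_deck between -0.225 and -0.099 m), for 0.2 s.
At the end, for the whole second after the job is handed in: The stapler lies upright and at rest on the blue tray's deck (underside within 10 mm of it), its centre within 25 mm of the lane's centre line, its length within 0.25 rad of the slope direction, and its leading end within 10 mm of the back stop (y of stapler in the frame of tray_blue_deck between -0.025 and 0.025 m and z of stapler in the frame of tray_blue_deck between -0.005 and 0.01 m and angle between the x axis of stapler and the x axis of tray_blue_deck, either way round below 0.25 rad and angle between the z axis of stapler and the z axis of tray_blue_deck, either way round below 0.15 rad and x of stapler in the frame of tray_blue_deck above -0.084 m and linear speed of stapler below 0.01 m/s and angular speed of stapler below 0.1 rad/s); the robot touches nothing.
It fails at once if the tape dispenser was moved more than 20 mm (distance of tape_dispenser from where it was at the start of the episode above 0.02 m).
It fails at once if the ink pad was moved more than 20 mm (distance of ink_pad from where it was at the start of the episode above 0.02 m).
It also fails if it takes over 43 s, if anything falls off the work surface, if the arm or the gripper's body presses on something with over 40 N, if the wrist force passes 120 N, or if a joint passes its speed limit or range.

## Working session

There is one attempt and no reset: what is moved stays moved. The work goes in short steps, Python scripts to look and compute and a shell command to move; the robot and the scene stay as the last step left them, time stands still between calls to the robot, and variables do not carry over. Pictures are saved under pics/ and viewed, about 8 in all and at most 12, crops included, and the job is handed in when it is done.

```bash
mkdir -p pics
cat > h.py <<'E'
import numpy as np, cv2
from station import ctrl
from scipy.spatial.transform import Rotation as R
def obs():
    o=ctrl.get_obs(); return o
def cam(n,save=None):
    o=ctrl.get_obs(); im,d=ctrl.camera(n); p=ctrl.camera_params(n)
    if n=='wrist':
        T=np.eye(4);T[:3,:3]=R.from_euler('xyz',o['eef_rot']).as_matrix();T[:3,3]=o['ee_pos'];W=T@np.array(p['mount'])
    else: W=np.linalg.inv(np.array(p['camera_from_world']))
    h,w=d.shape; f=h/2/np.tan(np.radians(p['vertical_fov'])/2)
    v,u=np.mgrid[:h,:w]
    P=np.stack([(u-p['cx'])/f*d,(v-p['cy'])/f*d,d],-1)@W[:3,:3].T+W[:3,3]
    P[d==0]=np.nan
    if save: cv2.imwrite('pics/'+save,im[...,::-1])
    return im,d,P
E
python3 - <<'E'
from h import *
o=obs();print(o)
for n in ['top','scene']:
    im,d,P=cam(n,n+'0.png'); np.save(n+'P.npy',P)
    for l in ['stapler','tray_blue_deck','tape_dispenser','ink_pad']:
        for r in ctrl.place_of(n,l)[:2]:
            c,rr=map(int,np.round(r['centre']));print(n,l,r['score'],c,rr,P[min(max(rr,0),383),min(max(c,0),511)].round(3))
E
```

```text
{'time_s': 0.0, 'qpos': array([-1.33158672e+00,  3.00512822e-01,  1.52159399e+00, -1.59799652e-05,
        1.32072582e+00, -6.65806211e-02]), 'joint_vel': array([ 0.00032793,  0.00043762, -0.00037492, -0.00134191,  0.00066632,
        0.00131287]), 'tau': array([-1.52647925e-03, -5.31807947e+01, -3.52738237e+01,  7.08103809e-02,
        2.44122039e-02, -8.97982727e-05]), 'ee_pos': array([ 0.16551346, -0.52421483,  0.20485799]), 'eef_rot': array([-3.14152560e+00,  1.23826650e-03, -1.26500209e+00]), 'force': array([-0.26705016,  0.31676945,  0.23933974]), 'moment': array([0.01503108, 0.00088401, 0.04412215]), 'grip_width': 0.09386767318975259}
top stapler 0.7 160 244 [0.426 0.123 0.037]
top tray_blue_deck 0.8 284 144 [ 0.654 -0.14   0.017]
top tape_dispenser 0.9 213 243 [0.43  0.007 0.063]
top tape_dispenser 0.31 160 246 [0.422 0.122 0.04 ]
top ink_pad 0.74 357 179 [ 0.573 -0.295  0.043]
scene stapler 0.92 184 160 [0.433 0.124 0.008]
scene tray_blue_deck 0.86 323 201 [ 0.659 -0.142  0.015]
scene tape_dispenser 0.76 201 193 [ 0.426 -0.017  0.036]
scene ink_pad 0.9 330 270 [ 0.568 -0.306  0.046]
```

```bash
python3 -c "
import cv2,numpy as np
a=cv2.imread('pics/top0.png');cv2.imwrite('pics/top0b.png',cv2.resize(a,(768,576)))"
```

```text
(no output)
```

View pics/top0b.png

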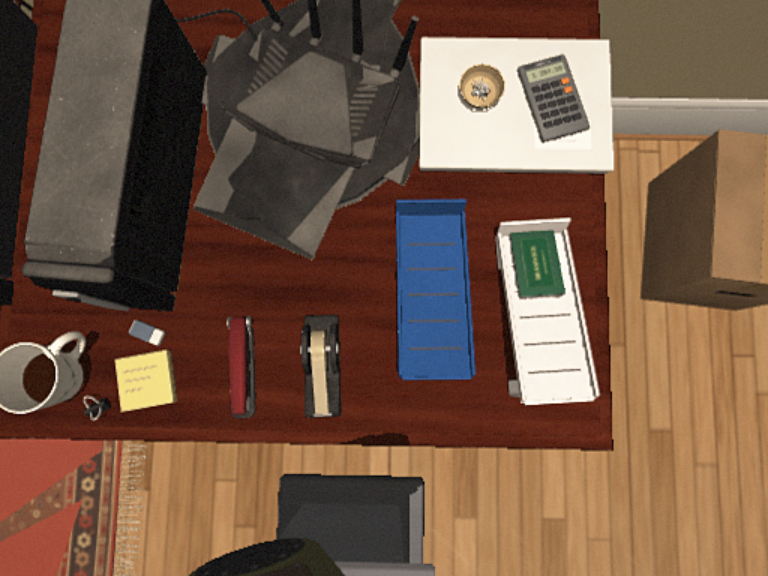

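View pics/scene0.png

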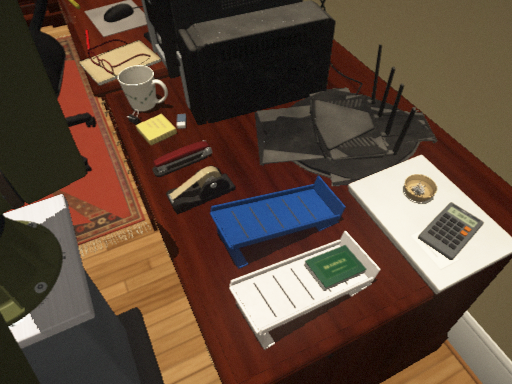

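The top view shows the red stapler at (160,244) and the dispenser at (213,243). The blue tray runs from (284,136) down to (290,250), and the white tray with the ink pad is to its right. The scene view agrees. Next I fit the geometry from the cloud.

Run:
```python
from h import *
for n in ['top','scene']:
    P=np.load(n+'P.npy'); im=cv2.imread(f'pics/{n}0.png')[...,::-1]; hsv=cv2.cvtColor(im,cv2.COLOR_RGB2HSV).astype(int); ok=np.isfinite(P[...,2])
    H,S,V=hsv[...,0],hsv[...,1],hsv[...,2]
    bx=ok&(abs(P[...,0]-.43)<.12)&(abs(P[...,1]-.123)<.06)
    m=bx&(P[...,2]>.03)&(P[...,2]<.06)
    for nm,mm in [('arm',m),('all',bx&(P[...,2]>.004))]:
        q=P[mm]
        r=cv2.minAreaRect((q[:,:2]*1000).astype(np.float32)); print(n,nm,len(q),r,q.min(0).round(3),q.max(0).round(3))
    b=ok&(H>100)&(H<125)&(S>120)&(P[...,1]<-.05)
    q=P[b]; print('blue',len(q),q.min(0).round(3),q.max(0).round(3))
    # plane fit RANSAC-ish by deck
    c=b&(abs(P[...,0]-.53)<.09)&(abs(P[...,1]+.15)<.035)
    q=P[c]; A=np.c_[q[:,:2],np.ones(len(q))]
    for _ in range(4):
        s=np.linalg.lstsq(A,q[:,2],rcond=None)[0]; k=abs(A@s-q[:,2])<.004; A=A[k];q=q[k]
    print('plane',s,len(q),np.degrees(np.arctan(np.hypot(*s[:2]))),'downdir',np.arctan2(-s[1],-s[0]))
    q=P[b];r=cv2.minAreaRect((q[:,:2]*1000).astype(np.float32)); print('tray rect',r, cv2.boxPoints(r).round())
    t=ok&(abs(P[...,0]-.43)<.12)&(abs(P[...,1]-.0)<.055)&(P[...,2]>.01);q=P[t]
    print('tape',cv2.minAreaRect((q[:,:2]*1000).astype(np.float32)),q.max(0))
    t=ok&(P[...,0]>.3)&(P[...,0]<.85)&(P[...,1]>-.25)&(P[...,1]<.35)
    if n=='top':
      for y in np.arange(-.25,.36,.05):
        print(round(y,2),[ (lambda z: int(1000*z.max()) if len(z) else -1)(P[t&(abs(P[...,1]-y)<.025)&(abs(P[...,0]-x)<.025)][:,2]) for x in np.arange(.35,.85,.05)])
```

```text
top arm 720 ((426.9663391113281, 129.7818145751953), (136.31443786621094, 28.72500228881836), 2.581437587738037) [0.359 0.114 0.03 ] [0.495 0.147 0.042]
top all 1147 ((444.8311767578125, 122.86967468261719), (204.70272827148438, 116.5837173461914), 0.9359983205795288) [0.342 0.064 0.004] [0.547 0.182 0.042]
blue 5471 [ 0.037 -0.908 -0.69 ] [ 0.883 -0.053  0.166]
plane [-0.26838102 -0.00876788  0.18936585] 2361 15.03073438530635 downdir 0.032657913305288694
tray rect ((381.0836181640625, -382.72784423828125), (853.3944091796875, 779.6860961914062), 72.23188018798828) [[-120. -670.]
 [ 622. -908.]
 [ 883.  -95.]
 [ 140.  143.]]
tape ((430.0904846191406, 9.846460342407227), (147.07843017578125, 52.41785430908203), 2.3782308101654053) [0.50394937 0.03745835 0.0735789 ]
-0.25 [4, 4, 5, 4, 45, 38, 51, 4, 26, 46]
-0.2 [4, 90, 88, 75, 62, 50, 51, 5, 28, 48]
-0.15 [4, 82, 79, 67, 53, 40, 51, 3, 28, 27]
-0.1 [4, 91, 88, 77, 63, 48, 51, 15, 19, 36]
-0.05 [5, 4, 4, 5, 4, 4, 5, 30, 43, 42]
-0.0 [40, 63, 73, 58, 4, 15, 18, 23, 45, 45]
0.05 [33, 42, 58, 48, 4, 15, 19, 23, 45, 45]
0.1 [37, 41, 41, 3
[... 354 characters left out ...]
4298400878906), 2.4716851711273193) [0.363 0.11  0.03 ] [0.499 0.142 0.044]
scene all 1090 ((442.23919677734375, 138.21771240234375), (207.96249389648438, 88.38496398925781), 1.9107329845428467) [0.338 0.092 0.004] [0.546 0.182 0.044]
blue 5418 [ 0.415 -0.205 -0.   ] [ 0.674 -0.052  0.091]
plane [-0.26666285 -0.00584913  0.19077556] 2002 14.934643975764423 downdir 0.02193104408748052
tray rect ((544.4920043945312, -127.14239501953125), (258.79193115234375, 152.71925354003906), 0.7133404016494751) [[ 414.  -52.]
 [ 416. -205.]
 [ 675. -202.]
 [ 673.  -49.]]
tape ((433.555908203125, 6.193803787231445), (147.230712890625, 53.21780776977539), 3.154663324356079) [0.50752832 0.03625885 0.07391676]
```

```bash
cat >> h.py <<'E'
def to(pos,rot,n=None):
    """turn-first: rotvec (tool) and then shift (cm) along turned tool axes"""
    o=ctrl.get_obs(); A=R.from_euler('xyz',o['eef_rot']); B=R.from_matrix(rot)
    w=(A.inv()*B).as_rotvec(); s=B.inv().apply(np.array(pos)-o['ee_pos'])*100
    print('turn',w.round(4),'shift cm',s.round(2))
def down(yaw): return R.from_euler('xyz',[np.pi,0,yaw]).as_matrix()
E
python3 - <<'E'
from h import *
for n in ['top','scene']:
    P=np.load(n+'P.npy'); im=cv2.imread(f'pics/{n}0.png')[...,::-1]; hsv=cv2.cvtColor(im,cv2.COLOR_RGB2HSV); ok=np.isfinite(P[...,2])
    H,S=hsv[...,0],hsv[...,1]
    b=ok&(H>100)&(H<125)&(S>120)&(abs(P[...,1]+.13)<.12)&(P[...,0]>.35)&(P[...,0]<.72)&(P[...,2]>.005)
    z=P[...,2]-(.190-.2675*P[...,0]-.0073*P[...,1])
    z*=np.cos(.262)
    for x in np.arange(.44,.64,.04):
        w=b&(abs(P[...,0]-x)<.012)&(z>.007)&(z<.016)
        q=P[w]; L=q[q[:,1]>-.13][:,1]; r=q[q[:,1]<-.13][:,1]
        print(n,x.round(2),'L',L.min().round(4) if len(L) else 0,L.max().round(4) if len(L) else 0,'R',r.min().round(4) if len(r) else 0,r.max().round(4) if len(r) else 0,len(q), 'deck med z',np.median(z[b&(abs(P[...,0]-x)<.012)&(abs(P[...,1]+.13)<.03)]).round(4))
    w=b&(z>.025); q=P[w]; print('stop',q.min(0).round(3),q.max(0).round(3),np.median(q,0).round(3))
    w=b&(abs(P[...,1]+.13)<.03)&(abs(z)<.004); print('deck xmax',P[w][:,0].max(), P[w][:,0].min())
    w=b&(abs(P[...,1]+.13)<.03)&(abs(z-.015)<.006); q=P[w]; print('stop face x',np.percentile(q[:,0],[0,10,50]) if len(q) else 0)
    m=ok&(abs(P[...,0]-.43)<.09)&(abs(P[...,1]-.127)<.03)&(P[...,2]>.034)&(P[...,2]<.06);q=P[m]
    for x in np.arange(.38,.5,.03):
        k=abs(q[:,0]-x)<.015; print('arm',x.round(2),np.percentile(q[k][:,1],[2,50,98]).round(4),np.median(q[k][:,2]).round(4))
    for y0,y1 in [(.16,.19),(.19,.21),(.21,.23),(.23,.26)]:
        w=ok&(P[...,1]>y0)&(P[...,1]<y1)&(P[...,2]>.09)&(P[...,0]>.3)&(P[...,0]<.9); print('tall',y0,P[w][:,0].min() if w.any() else None)
o=obs();
print(ctrl.place_of('top','stapler')[:1],ctrl.place_of('top','tray_blue_deck')[:1])
to([.43,.126,.15],down(-np.pi/2+.04))
E
```

```text
top 0.44 L -0.1038 -0.0996 R -0.2019 -0.1962 55 deck med z -0.0009
top 0.48 L -0.1034 -0.099 R -0.1999 -0.1954 66 deck med z -0.0006
top 0.52 L -0.1008 -0.0985 R -0.1989 -0.1941 50 deck med z -0.0007
top 0.56 L -0.1003 -0.0979 R -0.198 -0.1935 45 deck med z -0.0007
top 0.6 L -0.0999 -0.0953 R -0.1969 -0.1925 46 deck med z -0.0009
stop [ 0.663 -0.194  0.039] [ 0.672 -0.094  0.052] [ 0.667 -0.144  0.046]
deck xmax 0.6600064673194252 0.41400336136785887
stop face x [0.41791461 0.4381097  0.53889188]
arm 0.38 [0.1144 0.1246 0.1354] 0.0362
arm 0.41 [0.1154 0.1262 0.1368] 0.0384
arm 0.44 [0.1168 0.1282 0.1408] 0.0389
arm 0.47 [0.1184 0.1302 0.1423] 0.0372
tall 0.16 None
tall 0.19 0.7757202250869346
tall 0.21 0.5232739567512213
tall 0.23 0.5028893996524985
scene 0.44 L -0.1077 -0.1028 R -0.2048 -0.1988 88 deck med z 0.0012
scene 0.48 L -0.1069 -0.1007 R -0.2037 -0.1971 79 deck med z 0.0013
scene 0.52 L -0.1056 -0.1004 R -0.2021 -0.196 71 deck med z 0.0012
scene 0.56 L -0.1055 -0.0997 R -0.2019 -0.1965 67 deck med z 0.0012
scene 0.6 L -0.1026 -0.0979 R -0.2003 -0.1944 62 deck med z 0.0012
stop [ 0.665 -0.196  0.038] [ 0.674 -0.098  0.052] [ 0.67  -0.149  0.046]
deck xmax 0.6631706754605886 0.41493611511169554
stop face x [0.42184198 0.44502613 0.56044799]
arm 0.38 [0.1115 0.12   0.1334] 0.0365
arm 0.41 [0.1116 0.121  0.1343] 0.0385
arm 0.44 [0.1136 0.1228 0.1374] 0.0395
arm 0.47 [0.1154 0.1245 0.1379] 0.0379
tall 0.16 None
tall 0.19 0.7367553311181518
tall 0.21 0.5139282855121907
tall 0.23 0.505901392496582
[{'centre': [159.8, 244.3], 'score': 0.7}] [{'centre': [283.6, 144.2], 'score': 0.8}]
turn [0.     0.     0.2658] shift cm [-63.94 -29.02   5.54]
```

```bash
python3 -m inch '[0,0,0,0,0,0.128,1, 0,0,0,0,0,0.128,1, -3.5,-1.65,0.2,0,0,0,1, -3.5,-1.65,0.2,0,0,0,1, -3.5,-1.65,0.2,0,0,0,1, -3.5,-1.65,0.2,0,0,0,1, -3.5,-1.65,0.2,0,0,0,1, -3.5,-1.65,0.2,0,0,0,1, -3.5,-1.65,0.2,0,0,0,1, -3.5,-1.65,0.2,0,0,0,1, -3.5,-1.65,0.2,0,0,0,1, -3.5,-1.65,0.2,0,0,0,1, -3.5,-1.65,0.2,0,0,0,1, -3.5,-1.65,0.2,0,0,0,1, -3.5,-1.65,0.2,0,0,0,1, -3.5,-1.65,0.2,0,0,0,1, -3.5,-1.65,0.2,0,0,0,1, -3.5,-1.65,0.2,0,0,0,1, -3.5,-1.65,0.2,0,0,0,1, -3.5,-1.65,0.2,0,0,0,1]'
python3 -m inch '[-0.5,0,0,0,0,0,1,0,0,0,0,0,0,1]'
python3 - <<'E'
from h import *
o=obs();print(o['time_s'],o['ee_pos'],o['eef_rot'])
im,d,P=cam('wrist','w1.png')
ok=np.isfinite(P[...,2])
m=ok&(abs(P[...,0]-.43)<.09)&(abs(P[...,1]-.127)<.03)&(P[...,2]>.034)&(P[...,2]<.06);q=P[m]
print(len(q),cv2.minAreaRect((q[:,:2]*1000).astype(np.float32)),q.max(0))
for x in np.arange(.38,.5,.03):
    k=abs(q[:,0]-x)<.015
    if k.sum(): print('arm',x.round(2),np.percentile(q[k][:,1],[2,50,98]).round(4),np.median(q[k][:,2]).round(4))
to([.43,.125,.015],down(-np.pi/2+.05))
E
```

```text
time_s: 3.1
ee_pos: [0.4312, 0.1209, 0.1695]
eef_rot: [-3.141, 0.0, -1.521]
force: [-0.3, -0.9, 0.4]
grip_width: 0.094
time_s: 3.35
ee_pos: [0.4303, 0.1243, 0.1694]
eef_rot: [3.141, -0.0, -1.52]
force: [-0.0, -0.0, -0.4]
grip_width: 0.0942
3.35 [0.43028174 0.12434285 0.16937765] [ 3.14122194e+00 -1.20803098e-04 -1.52041664e+00]
2644 ((428.2568664550781, 126.84037017822266), (131.18690490722656, 23.2154598236084), 3.3225488662719727) [0.4938008  0.14077218 0.04157076]
arm 0.38 [0.1134 0.1235 0.1339] 0.0363
arm 0.41 [0.1142 0.1251 0.1363] 0.0384
arm 0.44 [0.116  0.1274 0.139 ] 0.0392
arm 0.47 [0.1177 0.129  0.1401] 0.0374
turn [ 0.     -0.0001 -0.0003] shift cm [-0.11  0.03 15.45]
```

View pics/w1.png

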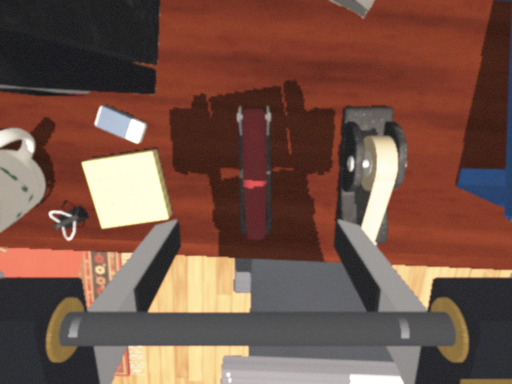

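Stapler arm at column 255, rows 108–238, centred between the fingers; the dispenser at column 375 is clear. I descend with a slightly narrower opening and grip.

```bash
python3 -m inch '[-0.3,0,2,0,0,0,0.75, 0,0,3,0,0,0,0.75, 0,0,3,0,0,0,0.75, 0,0,2,0,0,0,0.75, 0,0,2,0,0,0,0.75, 0,0,2,0,0,0,0.75, 0,0,1,0,0,0,0.75, 0,0,0.45,0,0,0,0.75, 0,0,0,0,0,0,0.75, 0,0,0,0,0,0,0, 0,0,0,0,0,0,0, 0,0,0,0,0,0,0, 0,0,0,0,0,0,0, 0,0,0,0,0,0,0, 0,0,0,0,0,0,0, 0,0,0,0,0,0,0, 0,0,0,0,0,0,0]' 30
```

```text
time_s: 5.52
ee_pos: [0.4304, 0.1275, 0.015]
eef_rot: [3.142, -0.0, -1.521]
force: [-1.2, 0.0, 1.2]
grip_width: 0.0233
```

```bash
cat >> h.py <<'E'
Tr=R.from_euler('xyz',[0,np.radians(15),.03]).as_matrix(); O=np.array([.661,-.146,.0143])
Rt=np.c_[-Tr[:,1],-Tr[:,0],-Tr[:,2]]
def tray(p): return Tr.T@(np.array(p)-O)
E
python3 -m inch '[0,0,-1,0,0,0,0,0,0,-3,0,0,0,0,0,0,-4,0,0,0,0,0,0,-4,0,0,0,0,0,0,-4,0,0,0,0,0,0,-2,0,0,0,0,0,0,0,0,0,0,0]'
python3 - <<'E'
from h import *
print(Rt.round(3))
print(O+Tr@[-.15,0,.075])
to(O+Tr@[-.15,0,.075],Rt)
o=obs();print(R.from_euler('xyz',o['eef_rot']).inv().apply(O+Tr@[-.15,0,.075]-o['ee_pos'])*100)
im,d,P=cam('top','t2.png')
E
```

```text
time_s: 6.4
ee_pos: [0.4308, 0.1276, 0.1963]
eef_rot: [-3.139, 0.001, -1.521]
force: [-0.4, 0.2, -3.5]
grip_width: 0.023
[[ 0.03  -0.965 -0.259]
 [-1.    -0.029 -0.008]
 [ 0.     0.259 -0.966]]
[ 0.53557902 -0.14976376  0.12556729]
turn [-0.2645 -0.002   0.0197] shift cm [ 28.04 -11.14   4.34]
[28.23192094 -9.06656251  7.08359249]
```

```bash
python3 -m inch '[2,-0.7,0,0,0,0,0,3.3,-1.05,0,0,0,0,0,3.3,-1.05,0,0,0,0,0,3.3,-1.05,0,0,0,0,0,3.3,-1.05,0,0,0,0,0,3.3,-1.05,0,0,0,0,0,3.3,-1.05,0,0,0,0,0,3.3,-1.05,0,0,0,0,0,3.1,-1,0,0,0,0,0,0,0,0,-0.088,0,0.006,0,0,0,0,-0.088,0,0.006,0,0,0,0,-0.088,0,0.007,0,0,0,0,0,0,0,0,0,0,0,0,0,0,0]'
python3 - <<'E'
from h import *
to(O+Tr@[-.15,0,.065],Rt)
o=obs();print(tray(o['ee_pos']))
im,d,P=cam('wrist','w2.png')
E
```

```text
time_s: 8.2
ee_pos: [0.5346, -0.1495, 0.1942]
eef_rot: [2.878, -0.002, -1.54]
force: [0.2, 0.5, -2.4]
grip_width: 0.0227
turn [ 0.0015 -0.0023  0.0007] shift cm [ 0.02 -1.87  7.6 ]
[-0.16867722  0.00024689  0.14102024]
```

View pics/w2.png

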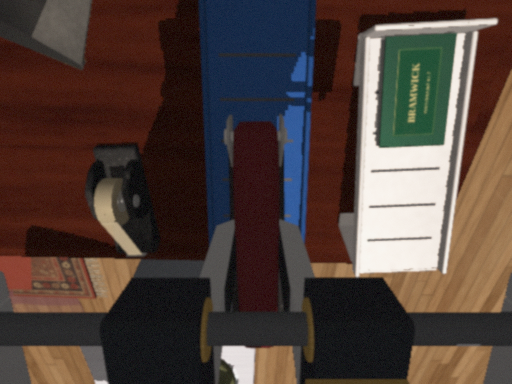

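The stapler sits in the grip, lined up over the lane (columns 232–285 against lane 205–310), with white tray and dispenser clear. I lower it now.

```bash
python3 -m inch '[0,-0.9,2,0,0,0,0,0,-0.9,2.5,0,0,0,0,0,0,2.5,0,0,0,0,0,0,2,0,0,0,0,0,0,1.5,0,0,0,0,0,0,1,0,0,0,0,0,0,0.5,0,0,0,0,0,0,0,0,0,0,0,0,0,0,0,0,0,0]'
python3 - <<'E'
from h import *
o=obs();print(tray(o['ee_pos']),o['force'])
im,d,P=cam('wrist')
q=(P.reshape(-1,3)-O)@Tr; q=q[np.isfinite(q[:,0])]
for x in np.arange(-.15,0.02,.01):
    k=(abs(q[:,0]-x)<.005)&(abs(q[:,1])<.008); k2=(abs(q[:,0]-x)<.005)&(abs(abs(q[:,1])-.032)<.006)&(q[:,2]<.015);print(x.round(3),np.median(q[k][:,2]).round(4),np.median(q[k2][:,2]).round(4))
E
```

```text
time_s: 9.38
ee_pos: [0.5213, -0.1505, 0.0749]
eef_rot: [2.878, -0.003, -1.54]
force: [-0.0, -0.7, -2.4]
grip_width: 0.0231
[-0.15068048 -0.00026095  0.02234293] [-0.01224511 -0.68910261 -2.36717696]
-0.15 0.0467 -0.0003
-0.14 0.0469 -0.0003
-0.13 0.1371 -0.0003
-0.12 0.1345 -0.0003
-0.11 0.045 -0.0003
-0.1 0.0436 -0.0003
-0.09 0.0412 -0.0003
-0.08 -0.0001 -0.0004
-0.07 -0.0005 -0.0004
-0.06 -0.0004 -0.0004
-0.05 -0.0003 -0.0004
-0.04 -0.0004 -0.0005
-0.03 -0.0004 -0.0005
-0.02 -0.0004 -0.0005
-0.01 nan nan
0.0 nan nan
0.01 nan nan
  return _methods._mean(a, axis=axis, dtype=dtype,
  ret = ret.dtype.type(ret / rcount)
```

```bash
python3 -m inch '[0,0,0.35,0,0,0,0,0,0,0.3,0,0,0,0,0,0,0.1,0,0,0,0,0,0,0,0,0,0,0,0,0,0,0,0,0,0.5,0,0,0,0,0,0,0.5,0,0,0,0,0,0,0.5,0,0,0,0,0,0,0.5,0,0,0,0,0,0,0.5]'
python3 - <<'E'
from h import *
o=obs();print(tray(o['ee_pos']),o['force'])
im,d,P=cam('wrist','w3.png')
q=(P.reshape(-1,3)-O)@Tr; q=q[np.isfinite(q[:,0])]
k=(abs(q[:,1])<.03)&(q[:,2]>.03)&(q[:,2]<.055)&(q[:,0]>-.14);k1=q[k];print(k1.min(0),k1.max(0))
for x in np.arange(-.14,-.08,.01):
    j=abs(k1[:,0]-x)<.005; print(x.round(3),k1[j].min(0)[1:],k1[j].max(0)[1:],np.median(k1[j][:,2])) if j.any() else 0
E
```

```text
time_s: 10.55
ee_pos: [0.519, -0.1504, 0.0671]
eef_rot: [2.878, -0.003, -1.54]
force: [-0.5, -0.2, -0.5]
grip_width: 0.0468
[-0.15092075 -0.00018387  0.01426979] [-0.54860001 -0.1732158  -0.45247914]
[-0.13999853 -0.01405683  0.03000489] [-0.08416026  0.01479606  0.04080173]
-0.14 [-0.0122502   0.03418739] [0.01143967 0.04080173] 0.03859574992743853
-0.13 [-0.01219177  0.03346345] [0.01134413 0.04022129] 0.03812387881687146
-0.12 [-0.01197751  0.0321582 ] [0.01173523 0.03937169] 0.03743702476063052
-0.11 [-0.01184604  0.03214252] [0.01151792 0.03922123] 0.036701811675666815
-0.1 [-0.0117732  0.0302568] [0.0113383  0.03838117] 0.035131603764318814
-0.09 [-0.01405683  0.03000489] [0.01479606 0.03646257] 0.03278841806620203
-0.08 [-0.00644654  0.03001289] [0.00409142 0.03118761] 0.030138822072194614
```

View pics/w3.png

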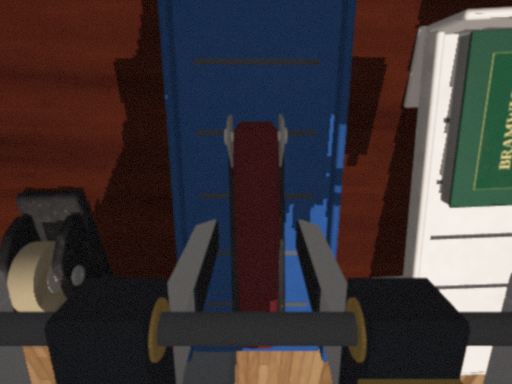

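It stands upright and centred on the deck, open fingers around it, leading end at about x = -0.08 and staying there. I regrip and slide down.

```bash
python3 -m inch '[0,0,0,0,0,0,0,0,0,0,0,0,0,0,0,0,0,0,0,0,0,0,0,0,0,0,0,0,0,0,0,0,0,0,0,0,-0.4,0,0,0,0,0,0,-0.8,0,0,0,0,0,0,-0.8,0,0,0,0,0,0,-0.8,0,0,0,0,0,0,-0.8,0,0,0,0,0,0,-0.8,0,0,0,0,0,0,-0.8,0,0,0,0,0,0,-0.8,0,0,0,0,0,0,-0.6,0,0,0,0,0,0,-0.3,0,0,0,0,0,0,0,0,0,0,0,0]' 20
python3 - <<'E'
from h import *
o=obs();print(tray(o['ee_pos']),o['force'])
im,d,P=cam('wrist')
q=(P.reshape(-1,3)-O)@Tr; q=q[np.isfinite(q[:,0])]
for zl,zh in [(.001,.012),(.03,.055)]:
  k=(abs(q[:,1])<.03)&(q[:,2]>zl)&(q[:,2]<zh)&(q[:,0]>-.06);x=np.sort(q[k][:,0]);
  print(len(x),np.histogram(x,np.arange(-.06,.012,.004)))
E
```

```text
time_s: 12.6
ee_pos: [0.5862, -0.1484, 0.0491]
eef_rot: [2.879, -0.003, -1.54]
force: [2.2, -0.2, 2.7]
grip_width: 0.023
[-0.08131073 -0.00017609  0.01427525] [ 2.23730757 -0.20095129  2.74826887]
473 (array([62, 64, 68, 73, 61, 32, 16, 14, 13,  7, 12, 21, 16, 11,  3,  0,  0]), array([-6.00000000e-02, -5.60000000e-02, -5.20000000e-02, -4.80000000e-02,
       -4.40000000e-02, -4.00000000e-02, -3.60000000e-02, -3.20000000e-02,
       -2.80000000e-02, -2.40000000e-02, -2.00000000e-02, -1.60000000e-02,
       -1.20000000e-02, -8.00000000e-03, -4.00000000e-03,  5.55111512e-17,
        4.00000000e-03,  8.00000000e-03]))
5364 (array([334, 342, 351, 357, 343, 360, 375, 380, 370, 369, 360,  40,   0,
         0, 625, 758,   0]), array([-6.00000000e-02, -5.60000000e-02, -5.20000000e-02, -4.80000000e-02,
       -4.40000000e-02, -4.00000000e-02, -3.60000000e-02, -3.20000000e-02,
       -2.80000000e-02, -2.40000000e-02, -2.00000000e-02, -1.60000000e-02,
       -1.20000000e-02, -8.00000000e-03, -4.00000000e-03,  5.55111512e-17,
        4.00000000e-03,  8.00000000e-03]))
```

```bash
python3 -m inch '[0,-0.2,0,0,0,0,0,0,-0.2,0,0,0,0,0,0,0,0,0,0,0,0]'; python3 -m inch '[0,-0.2,0,0,0,0,0,0,0,0,0,0,0,0]';python3 -m inch '[0,-0.2,0,0,0,0,0,0,0,0,0,0,0,0]'
```

```text
time_s: 13.02
ee_pos: [0.5895, -0.1483, 0.0483]
eef_rot: [2.878, -0.003, -1.54]
force: [-0.6, -0.9, 5.2]
grip_width: 0.0234
time_s: 13.28
ee_pos: [0.5914, -0.1483, 0.0477]
eef_rot: [2.878, -0.003, -1.54]
force: [0.3, -0.5, 5.3]
grip_width: 0.0234
time_s: 13.52
ee_pos: [0.5934, -0.1482, 0.0472]
eef_rot: [2.878, -0.003, -1.54]
force: [-1.2, 0.5, 4.6]
grip_width: 0.0233
```

```bash
python3 -m inch '[0,-0.2,0,0,0,0,0,0,0,0,0,0,0,0]'; python3 -m inch '[0,-0.2,0,0,0,0,0,0,0,0,0,0,0,0]'
python3 - <<'E'
from h import *
o=obs();print(tray(o['ee_pos']),o['force'])
im,d,P=cam('wrist','w4.png')
q=(P.reshape(-1,3)-O)@Tr; q=q[np.isfinite(q[:,0])]
for zl,zh in [(.001,.012),(.02,.03),(.03,.055)]:
  k=(abs(q[:,1])<.03)&(q[:,2]>zl)&(q[:,2]<zh)&(q[:,0]>-.03);print(np.histogram(q[k][:,0]*1000,np.arange(-30,12,3)))
E
```

```text
time_s: 13.78
ee_pos: [0.5953, -0.1482, 0.0467]
eef_rot: [2.878, -0.003, -1.54]
force: [-0.9, -0.6, 5.7]
grip_width: 0.0232
time_s: 14.02
ee_pos: [0.5973, -0.1481, 0.0462]
eef_rot: [2.878, -0.003, -1.54]
force: [-0.6, 0.1, 4.5]
grip_width: 0.0232
[-0.06984833 -0.00019736  0.0142739 ] [-0.57227931  0.13178287  4.51969025]
(array([38, 18, 15, 11, 11,  2,  3, 15,  6,  0, 98,  0,  0]), array([-30, -27, -24, -21, -18, -15, -12,  -9,  -6,  -3,   0,   3,   6,
         9]))
(array([  0,   0,  10,  27,  37,  72,  92,  85, 144,  40, 112,   0,   0]), array([-30, -27, -24, -21, -18, -15, -12,  -9,  -6,  -3,   0,   3,   6,
         9]))
(array([263, 276, 282, 284, 281, 280, 286, 276, 169, 490, 864,   0,   0]), array([-30, -27, -24, -21, -18, -15, -12,  -9,  -6,  -3,   0,   3,   6,
         9]))
```

View pics/w4.png

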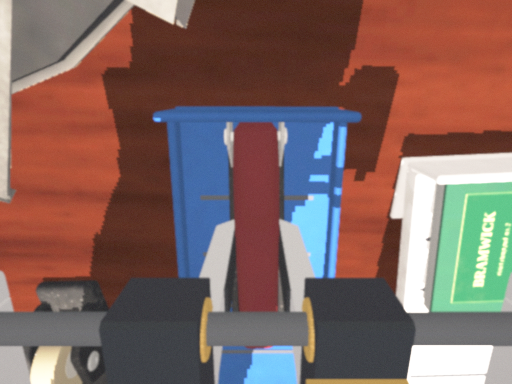

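Aligned, nose at row 122 and stop at row 115: nearly touching. I creep on until the force rises.

```bash
python3 -m inch '[0,-0.2,0,0,0,0,0,0,0,0,0,0,0,0]'; python3 -m inch '[0,-0.2,0,0,0,0,0,0,0,0,0,0,0,0]'
```

```text
time_s: 14.32
ee_pos: [0.5979, -0.1481, 0.046]
eef_rot: [2.874, -0.002, -1.54]
force: [-12.3, 0.5, 12.5]
grip_width: 0.0231
time_s: 14.58
ee_pos: [0.5988, -0.1481, 0.0456]
eef_rot: [2.871, -0.002, -1.54]
force: [-20.4, 0.4, 17.6]
grip_width: 0.0233
```

Contact (-20 N against the stop). I ease the push, release and withdraw.

```bash
python3 -m inch '[0,0.2,0,0,0,0,0,0,0,0,0,0,0,0,0,0,0,0,0,0,0.5,0,0,0,0,0,0,0.5,0,0,0,0,0,0,0.5,0,0,0,0,0,0,0.5,0,0,-0.5,0,0,0,0.5,0,0,-1.5,0,0,0,0.5,0,0,-3,0,0,0,0.5,0,0,-4,0,0,0,0.5,0,0,-3,0,0,0,0.5,0,0,-2,0,0,0,0.5,0,0,0,0,0,0,0.5,0,0,0,0,0,0,0.5]'
python3 - <<'E'
from h import *
im,d,P=cam('wrist','w5.png')
q=(P.reshape(-1,3)-O)@Tr; q=q[np.isfinite(q[:,0])]
for zl,zh in [(.004,.02),(.026,.03),(.03,.055)]:
  k=(abs(q[:,1])<.012)&(q[:,2]>zl)&(q[:,2]<zh)&(q[:,0]>-.2);print(np.histogram(q[k][:,0]*1000,np.arange(-30,12,3)))
k=(abs(q[:,1])<.03)&(q[:,2]>.03)&(q[:,2]<.055)&(q[:,0]<-.01);k1=q[k];print(k1.min(0),k1.max(0),cv2.minAreaRect((k1[:,:2]*1000).astype(np.float32)))
cam('scene','s5.png')
im,d,P=cam('top'); Pt=np.load('topP.npy')
for nm,l in [('tape','tape_dispenser'),('ink','ink_pad'),('st','stapler')]: print(nm,ctrl.place_of('top',l)[:1],ctrl.spot_in('top',l)[:1])
E
```

```text
time_s: 16.32
ee_pos: [0.6352, -0.1465, 0.18]
eef_rot: [2.877, -0.002, -1.54]
force: [-0.5, -0.1, 0.4]
grip_width: 0.0471
(array([ 0,  0,  0,  0,  0,  0,  0,  0,  0,  0, 25,  0,  0]), array([-30, -27, -24, -21, -18, -15, -12,  -9,  -6,  -3,   0,   3,   6,
         9]))
(array([ 0,  0,  0,  0,  0,  0,  0,  0, 28,  1,  0,  0,  0]), array([-30, -27, -24, -21, -18, -15, -12,  -9,  -6,  -3,   0,   3,   6,
         9]))
(array([85, 88, 75, 87, 88, 76, 97, 71, 53, 83, 81,  0,  0]), array([-30, -27, -24, -21, -18, -15, -12,  -9,  -6,  -3,   0,   3,   6,
         9]))
[-0.13812746 -0.01382902  0.03013064] [-0.01000923  0.01161652  0.04089189] ((-74.0622329711914, -0.7995166778564453), (25.039371490478516, 128.2058563232422), 89.54325866699219)
tape [] []
ink [{'centre': [354.5, 178.4], 'score': 0.94}] [{'bbox': [358.4, 177.7, 36.6, 40.8], 'score': 0.96}]
st [] []
```

View pics/w5.png

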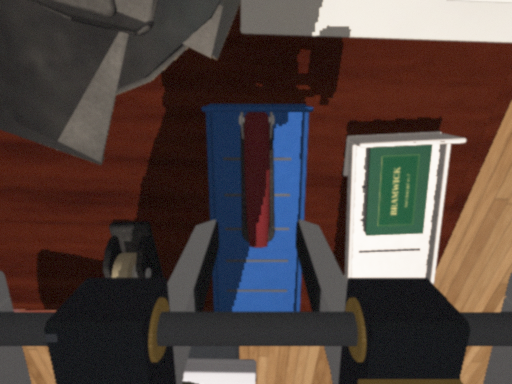

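View pics/s5.png

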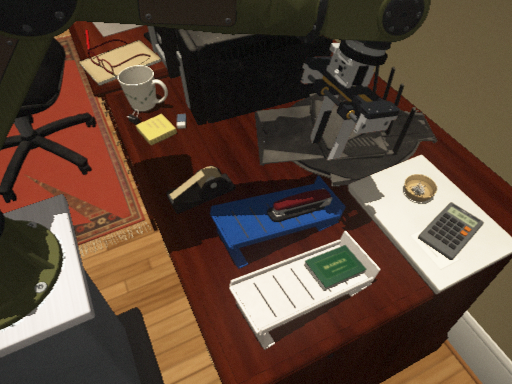

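Both views show the stapler upright at the stop (wrist view (257,115) to (257,245)), with dispenser and ink pad where they were. Handing in.

```bash
python3 -c "
from station import ctrl
print(ctrl.hand_in())"
```

```text
the job is handed in; nothing more can be done
None
```

The red stapler is in the blue tray, upright and lengthwise against the back stop. I handed the job in after about 16 s of the 43 s, and no verdict was reported.

- **Placing:** I gripped the stapler across its arm and set it down at about x = -0.15 m in the tray's frame. I opened the fingers there for over half a second and saw it stay put.
- **Sliding:** I regripped it and slid it down until the force against the stop rose to about 20 N. Then I eased off, let go and withdrew 14 cm, with the hand clear of everything.
- **Final position:** The last wrist depth picture put the stapler's centre at about x = -0.07 m and 1 mm off the lane's centre line. It was turned less than 0.01 rad from the slope direction, with its leading end within about 5 mm of the stop.
- **Bystanders:** The dispenser showed at the same place as at the start in the last scene picture. I checked that by eye only, because the top-view network no longer found it. The network also missed the stapler in that view, probably because the arm was in the way. The network still found the ink pad within about 3 pixels of its first place.
- **Disagreement:** The top and scene cameras differed by 3 to 5 mm sideways. I used their average, and the wrist camera later agreed with it to about 1–2 mm.

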